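Push the carton home between freshly glued strips

TASK

Push the small cardboard carton along the panel and down the lane between the two wooden guide strips until it sits fully home against the cross block that closes the lane, then back the robot away. The strips have just been glued and are still wet, so neither the carton nor the robot may touch either strip. Only push the carton: do not lift, carry or tip it, and leave the bottle, the jar and the offcut where they are.

Things in the scene. Friction and masses are not known exactly. Their poses are not given: they have to be found in the camera images.
- panel: Pale fibreglass panel, flat on the bench and fixed, 460 x 360 x 12 mm thick (spans x -240 to 220, y -180 to 180 in its own frame). Its origin is on the panel's underside (bench height), at the lane's mouth on the lane's centre line; its +x points into the lane (the push direction), +y to the left of it, z up. Working surface at z = 12 mm. The lane is 112 mm wide (y -56 to 56) and 180 mm long (x 0, the open mouth, to 180, the face of the cross block). It has no roof.
- strip_left: Fixed plain wooden strip on the panel, 190 long x 22 wide x 25 mm high, along the panel's x from 0 to 190 mm, inner face at panel y = +56 mm. Origin: centre of the mouth end of its underside (on the panel's surface); same axes as the panel. Must not be touched.
- strip_right: As strip_left, on the other side: inner face at panel y = -56 mm. Must not be touched.
- end_block: Fixed wooden cross block with two screw heads, 22 x 108 x 25 mm high, closing the far end of the lane; the face the carton comes home against is at panel x = 180 mm. Origin: centre of its underside. May be touched.
- carton: Closed cardboard carton, 100 mm long (its x) x 80 mm wide (its y) x 60 mm high, about 0.35 kg, loose on the panel in front of the lane's mouth, lengthwise but somewhat askew and off the centre line. Origin: centre of its underside. When fully home its origin is at panel x = 130 mm. It slides with ordinary friction and stays where it is left.
- glue_bottle: White squeeze bottle with a pointed nozzle, 48 mm diameter, 120 mm tall, standing on the panel outside the lane, beside a strip. Origin: centre of its underside. Leave alone.
- screw_jar: Glass screw jar with a metal lid, 54 mm diameter, 75 mm tall, standing on the panel outside the lane, beside a strip. Origin: centre of its underside. Leave alone.
- offcut: Loose wooden offcut, 90 x 22 x 25 mm high, lying on the panel outside the right-hand strip. Origin: centre of its underside. Leave alone; it is not one of the strips.
There are look-alikes about, which are no part of the job. What is meant by the carton is not red, turquoise or yellow, and is the larger of those in its own colour.

How it is judged:
On the way:
1. the carton passes through the lane's mouth, flat on the panel (x of carton in the frame of panel between -0.03 and 0.1 m and z of carton in the frame of panel below 0.017 m), for 0.1 s.
At the end, for the whole second after the job is handed in: The carton rests flat on the panel in the lane, at most 6 mm short of the cross block, within 16 mm of the lane's centre line and 0.12 rad of its direction, at rest; bottle, jar and offcut within 15 mm of where they began (x of carton in the frame of panel between 0.124 and 0.135 m and y of carton in the frame of panel between -0.016 and 0.016 m and z of carton in the frame of panel below 0.016 m and angle between carton's own z axis and vertical below 0.05 rad and angle between the x axis of carton and the x axis of panel, either way round below 0.12 rad and linear speed of carton below 0.01 m/s and distance of each of glue_bottle, screw_jar, offcut from where it was at the start of the episode below 0.015 m); the robot touches nothing.
It fails at once if something touches a freshly glued strip (contact force between any of strip_left, strip_right and anything else above 0.2 N).
It fails at once if the carton is lifted more than 8 mm off the panel or tipped more than 0.2 rad (z of carton in the frame of panel above 0.02 m or angle between carton's own z axis and vertical above 0.2 rad).
It fails at once if the bottle, jar or offcut is moved more than 15 mm or tipped over (distance of any of glue_bottle, screw_jar, offcut from where it was at the start of the episode above 0.015 m or angle between any of glue_bottle, screw_jar, offcut's own z axis and vertical above 0.3 rad).
It also fails if it takes over 72 s, if anything falls off the work surface, if the arm or the gripper's body presses on something with over 40 N, if the wrist force passes 120 N, or if a joint passes its speed limit or range.

ROBOT

A 6-joint arm with a two-finger parallel gripper is mounted at the origin on the work surface. World frame = base frame: x ahead of the robot, y to its left, z up, the work surface at z = 0. Lengths are in m, angles in rad, forces in N, time in s.
With the tool pointing down it reaches from about 0.375 to 0.75 m from the base axis. Payload 9 kg.
Tool frame: the origin (TCP) lies at the very end of the fingers, on their centre line; the grasp point (between the pads) lies 19 mm behind it (env.grip_point_offset is the distance from the TCP to the grasp point, in m); y points along the fingers, x is the direction in which the jaws open and shut, and the axes are right-handed (so a half turn about y gives the same grasp; the last joint's range is limited). The gripper opens to 85 mm and grips with 20 to 120 N. Pads are 22 mm wide; open, the fingers measure 114 mm over their backs; the gripper's body (76 mm by 85 mm) begins 54 mm behind the grasp point. The pads swing forward as they close: fully open they stand 13 mm farther back than shut.
Start: joints at [1.09, 0.104, 0.097, 1.564, 0, 1.353], TCP at [0.156, 0.579, 0.231] pointing down, gripper open.
Joint ranges: [-2.99, 2.99], [-0.84, 1.86], [-1.1, 1.16], [-1.84, 2.11], [-1.51, 1.56], [-3.14, 3.14]. Speed limits (rad/s): [2.22, 2.22, 2.57, 3.14, 3.14, 3.14].

INTERFACE

Orientations are given as [roll, pitch, yaw] about the fixed x, y, z axes, in that order (R = Rz(yaw) Ry(pitch) Rx(roll)).
In Python, from bench import env gives the robot as it stands.
- The arm moves only by the tool carry_out, never from a script. Its argument "deltas" is text: rows parted by semicolons, each of 6 numbers parted by spaces: the shift along the tool's x, y, z in m, then the turn, a rotation vector about the tool's x, y, z in rad. A call has 1 to 8 rows; each row shifts and turns the commanded pose from where the row before left it, along the tool's axes as they then stand; what a row does not reach is not made up. A row lasts 1/10 s, in which the tool goes at most 50 mm and 8.59 degrees, less where a joint would pass 70% of its speed; a pose out of reach is approached as far as the arm can. A call is refused whole if a number of a shift passes 0.05 or a number of a turn 0.15, either way. A call with a gripper value outside its range is refused whole. "jaw" is the opening, from 0 (shut) to 1 (fully open), set as the call begins (left out, the last holds). The fingers move at their own pace and stop on an object; the grip force is fixed at half the most. Time passes only in rows, so rows that do not move let the fingers close. It gives the time, the measured TCP pose, the force and the opening at its end, in the units of the state.
- env.read_state(): the state, without advancing time (a new reading comes with each control period).
- env.capture(name): name is "scene" or "top" or "wrist"; returns the picture (400x640x3 uint8, blue, green, red); there is no depth.
- env.camera_params(name): a dict with "fx", "fy", "cx", "cy" (pixels), "dist" ([k1, k2, p1, p2, k3] as OpenCV has them; the pictures are not rectified), "R" (3x3) and "t" (3): a world point X has camera coordinates R X + t. Camera axes: x right, y down, z forward; pixel columns grow to the right and rows downward; lengths in m; the calibration is good to about 2 mm. A picture is of the moment at which its call begins: read the wrist's pose just before it. camera_params takes no time and is no camera call; for the wrist camera it gives the pose at the moment of the call.
- env.close_job(): hands the job in, once; it reports no verdict.
The state is a dict: "time_s": time; "q": joint angles; "joint_vel": joint speeds; "joint_efforts": joint torques, N m; "position": TCP position; "tcp_rot": TCP orientation; "contact_force": force on the tool from outside, world axes, zero at the start; "moment": the same for the moment, N m; "opening": finger opening in m.
Only numpy, scipy, OpenCV 4.12 (cv2) and the standard library are available. Lean on these libraries where they do the work, as an engineer would, in place of code of your own. Each camera call takes 0.05 s, during which the arm holds its last target. There are 200 camera calls.

## Working session

There is one attempt and no reset: what is moved stays moved. The work goes in short steps, Python scripts to look and compute and a tool call to move; the robot and the scene stay as the last step left them, time stands still between calls to the robot, and variables do not carry over. Pictures are saved under pics/ and viewed, about 8 in all and at most 12, crops included, and the job is handed in when it is done.

Besides the shell and the picture viewer there is one more tool, called after "Request:" as a command line: name --argument value ..., lists and objects as JSON in quotes. carry_out: Moves the arm, as the interface text tells. Its arguments: {"type":"object","properties":{"deltas":{"type":"string"},"jaw":{"type":"number"}},"required":["deltas"]}

```bash
mkdir -p pics; ls; python3 - <<'E'
from bench import env
import cv2
for n in("top","scene"):
    cv2.imwrite(f"pics/{n}0.png",env.capture(n)); p=env.camera_params(n); print(n,p)
print(env.read_state())
E
```

```text
pics
top {'fx': 503.51698788884454, 'fy': 503.51698788884454, 'cx': 326.1277410578988, 'cy': 198.97769973686326, 'dist': array([-0.08014434,  0.        ,  0.        ,  0.        ,  0.        ]), 'R': array([[-2.11750950e-02, -9.99775570e-01, -6.52383104e-04],
       [-9.80093769e-01,  2.08870686e-02, -1.97433365e-01],
       [ 1.97402681e-01, -3.54127365e-03, -9.80316092e-01]]), 't': array([-0.04006593,  0.53646152,  1.00299849])}
scene {'fx': 408.68855009140213, 'fy': 408.68855009140213, 'cx': 314.3746982506905, 'cy': 198.63566368019406, 'dist': array([-0.04100565,  0.        ,  0.        ,  0.        ,  0.        ]), 'R': array([[-0.36185103,  0.93222923, -0.00353468],
       [ 0.78006328,  0.30070631, -0.54870484],
       [-0.51045579, -0.20130668, -0.83600868]]), 't': array([ 0.25354868, -0.40451658,  1.29133574])}
{'time_s': 0.1, 'q': array([ 1.09030786e+00,  1.04651369e-01,  9.65383779e-02,  1.56387862e+00,
       -1.20873271e-05,  1.35308930e+00]), 'joint_vel': array([-1.15663957e-04, -5.15023304e-05,  4.09564272e-03,  7.29323110e-04,
        9.68076531e-04,  6.08481047e-04]), 'joint_efforts': array([ 7.22570912e-03, -5.58202028e+01,  5.04722464e+01,  1.28470600e-02,
       -1.33717249e-04, -1.94629644e-05]), 'position': array([0.15571978, 0.57913603, 0.23058841]), 'tcp_rot': array([-1.57054996e+00,  1.16968082e-03,  1.30801504e+00]), 'contact_force': array([-0.93814786, -0.2934892 ,  0.36595573]), 'moment': array([-0.0606601 ,  0.01033996,  0.01284622]), 'opening': 0.08545849686688206}
```

View pics/top0.png

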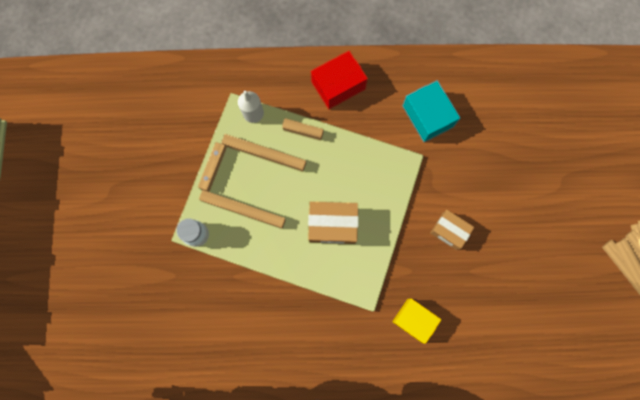

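View pics/scene0.png

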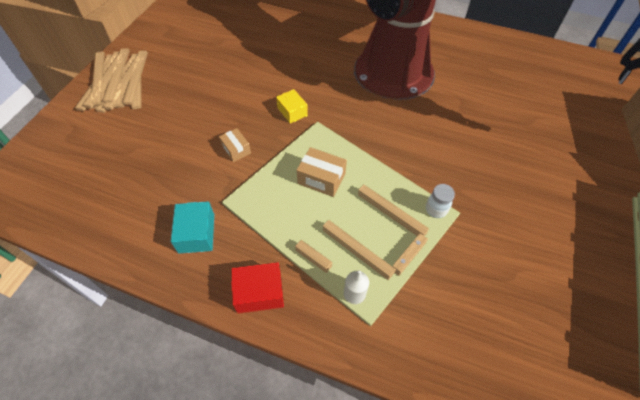

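```bash
cat > h.py <<'E'
import numpy as np, cv2
from bench import env
def cam(n):
    p=env.camera_params(n); K=np.array([[p['fx'],0,p['cx']],[0,p['fy'],p['cy']],[0,0,1.]]); return K,p['dist'],p['R'],p['t']
def ray(c,uv,z):
    K,d,R,t=c; u=cv2.undistortPoints(np.float64(uv).reshape(-1,1,2),K,d)[:,0]
    v=np.c_[u,np.ones(len(u))]@R; o=-R.T@t
    return (o+v*((z-o[2])/v[:,2])[:,None])[:,:2]
def proj(c,X):
    K,d,R,t=c; return cv2.projectPoints(np.float64(X).reshape(-1,3),cv2.Rodrigues(R)[0],t,K,d)[0][:,0]
def rect(c,img,T,z,xr,yr,s):
    # metric view in frame T=(x,y,yaw): column = x, row = -y, s px/mm
    xs=np.arange(xr[0],xr[1],1/s)/1e3; ys=np.arange(yr[1],yr[0],-1/s)/1e3
    gx,gy=np.meshgrid(xs,ys); co,si=np.cos(T[2]),np.sin(T[2])
    P=np.stack([T[0]+co*gx-si*gy,T[1]+si*gx+co*gy,np.full_like(gx,z)],-1)
    m=proj(c,P).astype(np.float32).reshape(*gx.shape,2)
    return cv2.remap(img,m[...,0],m[...,1],cv2.INTER_CUBIC)
E
python3 - <<'E'
from h import *
img=cv2.imread('pics/top0.png'); c=cam('top')
hsv=cv2.cvtColor(img,cv2.COLOR_BGR2HSV)
print(hsv[280,300],hsv[222,375],hsv[150,380],hsv[235,330],hsv[65,280])
m=cv2.inRange(hsv,(24,50,70),(40,255,255))
m=cv2.morphologyEx(m,cv2.MORPH_OPEN,np.ones((3,3)))
k=max(cv2.findContours(m,0,1)[0],key=cv2.contourArea)
h=cv2.convexHull(k)[:,0]
w=ray(c,h,0.012)
r=cv2.minAreaRect((w*1000).astype(np.float32)); print(r)
print(cv2.boxPoints(r))
g=ray(c,[[231,94],[424,156],[377,311],[173,240]],0.012); print(g)
E
```

```text
[ 31  82 211] [ 32  87 123] [ 31  85 205] [ 17 146 199] [ 13 183 146]
((549.7762451171875, 8.0860595703125), (461.3502502441406, 360.9110412597656), 69.88604736328125)
[[ 301.00012 -146.46378]
 [ 639.8994  -270.57687]
 [ 798.55237  162.6359 ]
 [ 459.65308  286.749  ]]
[[ 0.79403752  0.16132674]
 [ 0.63686272 -0.2717112 ]
 [ 0.3018575  -0.15323917]
 [ 0.46034328  0.28170113]]
```

```bash
python3 - <<'E'
from h import *
img=cv2.imread('pics/top0.png'); c=cam('top')
T=(0.5532,0.0175,np.deg2rad(69.886))
a=rect(c,img,T,0.037,(-190,210),(-140,140),2)
for y in (56,-56): cv2.line(a,(380,280-2*y),(760,280-2*y),(255,0,0),1)
cv2.line(a,(740,160),(740,400),(255,0,0),1)
cv2.line(a,(380,100),(380,460),(255,0,0),1)
cv2.imwrite('pics/a.png',a)
b=rect(c,img,T,0.072,(-190,-10),(-80,80),4)
cv2.imwrite('pics/b.png',cv2.resize(b,None,fx=1,fy=1)[:600])
print(a.shape,b.shape)
E
```

```text
(560, 800, 3) (640, 720, 3)
```

View pics/a.png

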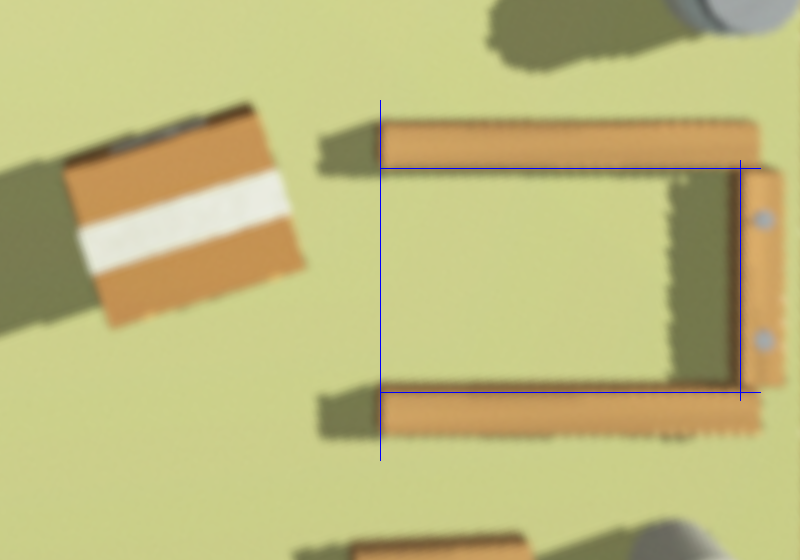

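View pics/b.png

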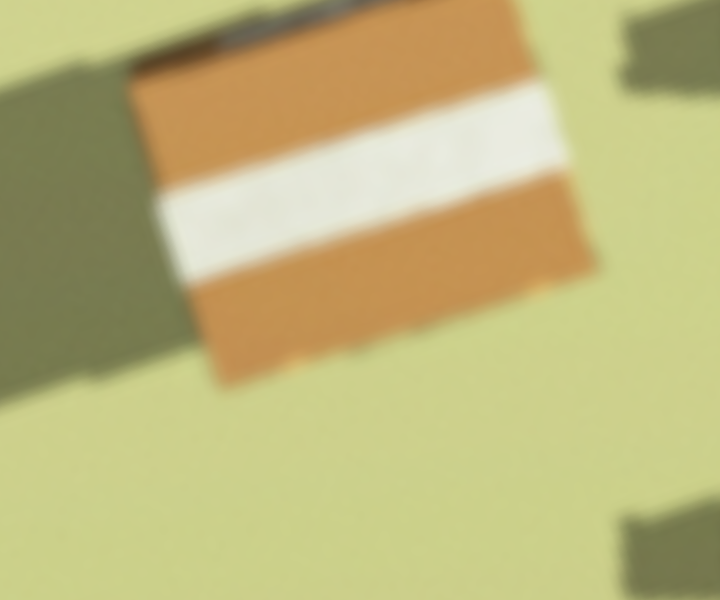

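The top view rectified to strip height shows the lane lines on the strips within about 2 mm: mouth at column 380, block face at column 740. The carton's top corners in the second crop are at about (132,75), (222,385), (598,268) and (515,-5). That puts the carton at panel x≈-98, y≈+35, yaw≈17°, with sides of 98 and 80 mm, which matches the given size.

Plan:
1. Push its left side with both fingers to bring it to the centre line and square it up.
2. Push it from behind down the lane.

```bash
cat >> h.py <<'E'
T=np.array([0.5532,0.0175,np.deg2rad(69.886)])
def Rz(a): return np.array([[np.cos(a),-np.sin(a)],[np.sin(a),np.cos(a)]])
def p2w(p): return T[:2]+Rz(T[2])@np.array(p[:2])/1e3
def go(p,z,yaw):
    "p panel mm, z world m, yaw world rad: remaining shift in the tool frame (translate first), then turn about tool y"
    s=env.read_state(); y=s['tcp_rot'][2]; d=Rz(y).T@(p2w(p)-s['position'][:2])
    print('tool xyz shift mm',np.round([d[0]*1e3,(s['position'][2]-z)*1e3,d[1]*1e3],1),'turn y',round(float((y-yaw+np.pi)%(2*np.pi)-np.pi),3))
def where():
    s=env.read_state(); print('t',s['time_s'],'panel mm',np.round(Rz(-T[2])@(s['position'][:2]-T[:2])*1e3,1),'z',s['position'][2].round(4),'yaw-panel',(s['tcp_rot'][2]-T[2]).round(3),'F',s['contact_force'].round(1),'open',s['opening'].round(4),'q',s['q'].round(2))
E
python3 - <<'E'
from h import *
where(); print(p2w([-120,107]))
i=np.linalg.inv(Rz(T[2]))@(np.array([0.45,0.25])-T[:2])*1e3
go(i,0.2,1.517); go([-120,107],0.2,1.517)
E
```

```text
Traceback (most recent call last):
  File "h.py", line 26, in where
    s=env.read_state(); print('t',s['time_s'],'panel mm',np.round(Rz(-T[2])@(s['position'][:2]-T[:2])*1e3,1),'z',s['position'][2].round(4),'yaw-panel',(s['tcp_rot'][2]-T[2]).round(3),'F',s['contact_force'].round(1),'open',s['opening'].round(4),'q',s['q'].round(2))
                                                                                                                                                                                                                              ^^^^^^^^^^^^^^^^^^
AttributeError: 'float' object has no attribute 'round'
```

```bash
sed -i "s/s\['opening'\].round(4)/round(s['opening'],4)/" h.py
python3 - <<'E'
from h import *
where(); print(p2w([-120,107]))
i=np.linalg.inv(Rz(T[2]))@(np.array([0.45,0.25])-T[:2])*1e3
go(i,0.2,1.517); go([-120,107],0.2,1.517)
E
```

```text
t 0.1 panel mm [390.7 566.4] z 0.2306 yaw-panel 0.088 F [-0.9 -0.3  0.4] open 0.0855 q [ 1.09  0.1   0.1   1.56 -0.    1.35]
[ 0.41145921 -0.05838509]
tool xyz shift mm [-241.4   30.6 -369.7] turn y -0.209
tool xyz shift mm [-549.2   30.6 -412.6] turn y -0.209
```

Request:
carry_out --deltas "-0.03 0 -0.046 0 0 0;-0.03 0 -0.046 0 0 0;-0.03 0 -0.046 0 0 0;-0.03 0 -0.046 0 0 0;-0.03 0 -0.046 0 0 0;-0.03 0 -0.046 0 0 0;-0.03 0 -0.046 0 0 0;-0.03 0 -0.046 0 0 0" --jaw 0.6

```text
time_s: 0.9
position: [0.4235, 0.2796, 0.2311]
tcp_rot: [-1.571, -0.0, 1.308]
contact_force: [-0.3, 1.8, 0.2]
opening: 0.0509
```

```bash
python3 - <<'E'
from h import *
where(); go([-120,107],0.2,1.517)
E
```

```text
t 0.9 panel mm [201.5 211.9] z 0.2311 yaw-panel 0.088 F [-0.3  1.8  0.2] open 0.0509 q [ 0.33 -0.18 -0.18  1.57  0.    0.59]
tool xyz shift mm [-329.5   31.1  -76.2] turn y -0.209
```

Request:
carry_out --deltas "-0.047 0 -0.008 0 0 0;-0.047 0 -0.008 0 0 0;-0.047 0 -0.008 0 0 0;-0.047 0 -0.008 0 0 0;-0.047 0 -0.008 0 0 0;0 0 0 0 -0.105 0;0 0 0 0 -0.104 0;0 0 0 0 0 0"

```text
time_s: 1.7
position: [0.4001, 0.0436, 0.2311]
tcp_rot: [-1.571, -0.0, 1.517]
contact_force: [0.1, 0.5, -0.7]
opening: 0.0515
```

```bash
python3 - <<'E'
from h import *
where(); go([-120,107],0.1,1.517)
E
```

```text
t 1.7 panel mm [-28.2 152.7] z 0.2311 yaw-panel 0.297 F [ 0.1  0.5 -0.7] open 0.0515 q [-0.22 -0.51 -0.44  1.64  0.   -0.17]
tool xyz shift mm [-101.2  131.1  -16.8] turn y 0.0
```

Request:
carry_out --deltas "-0.034 0 -0.005 0 0 0;-0.034 0 -0.006 0 0 0;-0.033 0 -0.006 0 0 0;0 0.045 0 0 0 0;0 0.045 0 0 0 0;0 0.04 0 0 0 0;0 0 0 0 0 0;0 0 0 0 0 0"

```text
time_s: 2.5
position: [0.4116, -0.0572, 0.102]
tcp_rot: [-1.57, -0.0, 1.516]
contact_force: [0.4, -0.6, 1.2]
opening: 0.051
```

```bash
python3 - <<'E'
from h import *
where(); go([-120,107],0.024,1.517)
cv2.imwrite('pics/t1.png',env.capture('top')); cv2.imwrite('pics/w1.png',env.capture('wrist'))
a=cv2.imread('pics/t1.png')[100:320,150:450]; b=cv2.imread('pics/w1.png')
cv2.imwrite('pics/c1.png',np.hstack([cv2.resize(a,(400,293)),cv2.resize(b,(400,293))]))
E
```

```text
t 2.5 panel mm [-118.9  107.3] z 0.102 yaw-panel 0.296 F [ 0.4 -0.6  1.2] open 0.051 q [-0.46 -0.48 -0.65  1.4   0.   -0.4 ]
tool xyz shift mm [-1.2 78.   0.1] turn y -0.001
```

View pics/c1.png

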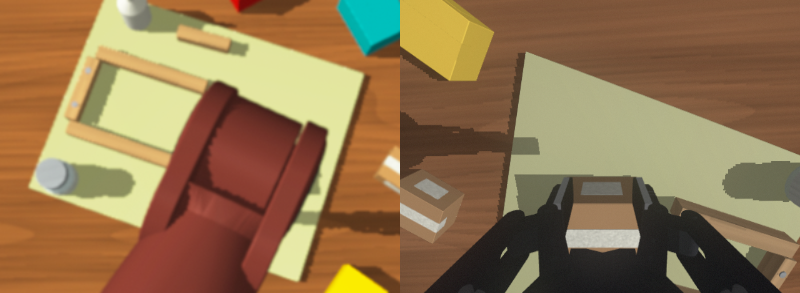

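The wrist view shows the carton's label face centred between the fingertips, which are at about (560,190) and (645,190), as planned. Next I descend and close in.

Request:
carry_out --deltas "0 0.025 0 0 0 0;0 0.025 0 0 0 0;0 0.026 0 0 0 0;0 0 -0.005 0 0 0;0 0 -0.005 0 0 0;0 0 0 0 0 0"

```text
time_s: 3.2
position: [0.424, -0.059, 0.0278]
tcp_rot: [-1.574, 0.001, 1.517]
contact_force: [-0.2, -0.3, 0.3]
opening: 0.051
```

```bash
python3 - <<'E'
from h import *
where(); c=cam('wrist'); im=env.capture('wrist')
co=np.array([[x,y,z] for x in(-50,50) for y in(-40,40) for z in (0,60)],float)
B=np.array([-98.3,34.8]); 
X=[np.r_[p2w(B+Rz(0.295)@q[:2]),.012+q[2]/1e3] for q in co]
for u in proj(c,X): cv2.circle(im,tuple(int(v) for v in u),3,(0,0,255),1)
X=[np.r_[p2w(p),.037] for p in([0,56],[0,-56],[190,56],[0,78])]
for u in proj(c,X): cv2.circle(im,tuple(int(v) for v in u),3,(255,0,0),1)
cv2.imwrite('pics/w2.png',im)
E
```

```text
t 3.2 panel mm [-116.3   95. ] z 0.0278 yaw-panel 0.297 F [-0.2 -0.3  0.3] open 0.051 q [-0.45 -0.39 -0.73  1.23  0.   -0.39]
```

View pics/w2.png

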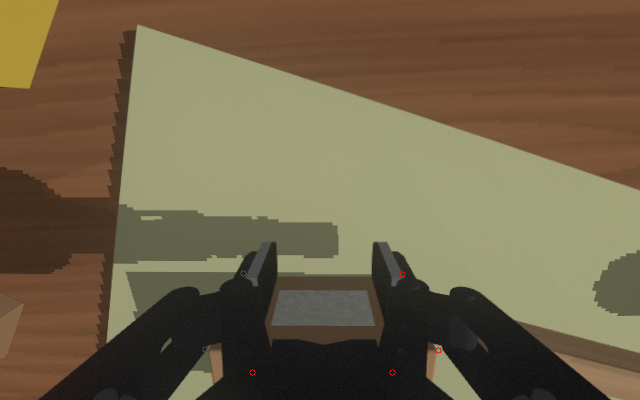

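The predicted carton corners (243,273) and (402,273) land on the face's bottom edge, so the estimate holds. The gap to the face is about 12 mm.

Request:
carry_out --deltas "0 0.002 -0.004 0 0 0;0 0.001 -0.004 0 0 0;0 0 -0.004 0 0 0;0.0015 0 -0.0035 0 0.03 0;0.0015 0 -0.0035 0 0.03 0;0.0015 0 -0.0035 0 0.03 0;0.0015 0 -0.0035 0 0.03 0;0 0 0 0 0 0"

```text
time_s: 4.05
position: [0.4485, -0.0542, 0.0222]
tcp_rot: [-1.571, -0.0, 1.397]
contact_force: [0.6, -0.2, 0.5]
opening: 0.0514
```

Request:
carry_out --deltas "0.0015 0 -0.0035 0 0.03 0;0.0015 0 -0.0035 0 0.03 0;0.0015 0 -0.0035 0 0.03 0;0.0015 0 -0.0035 0 0.03 0;0.0015 0 -0.0035 0 0.03 0;0.0015 0 -0.0035 0 0.025 0;0 0 0 0 0 0;0 0 0 0 0 0"

```text
time_s: 4.85
position: [0.4709, -0.0508, 0.0223]
tcp_rot: [-1.571, -0.0, 1.223]
contact_force: [0.3, -0.3, -0.5]
opening: 0.0511
```

```bash
python3 - <<'E'
from h import *
where()
E
```

```text
t 4.85 panel mm [-92.4  53.8] z 0.0223 yaw-panel 0.003 F [ 0.3 -0.3 -0.5] open 0.0511 q [-0.38 -0.22 -0.6   1.19  0.   -0.04]
```

Request:
carry_out --deltas "0 0 0.02 0 0 0;0 0 0.02 0 0 0;0 -0.05 0.02 0 0 0;0 -0.05 0 0 0 0;0 -0.05 0 0 0 0;-0.05 0 0 0 0 0;-0.05 0 0 0 0 0;0 0 0 0 0 0"

```text
time_s: 5.65
position: [0.3803, -0.1297, 0.1693]
tcp_rot: [-1.573, 0.002, 1.216]
contact_force: [0.3, 0.0, -0.6]
opening: 0.0512
```

Request:
carry_out --deltas "0 0 0 0 0.15 0;0 0 0 0 0.15 0;0 0 0 0 0.15 0;0 0 0 0 0.15 0;0 0 0 0 0.15 0;0 0 0 0 0.15 0;0 0 0 0 0.15 0;0 0 0 0 0.15 0" --jaw 0.5

```text
time_s: 6.45
position: [0.3816, -0.1244, 0.1687]
tcp_rot: [-1.571, -0.0, 0.017]
contact_force: [-0.1, 0.0, 0.5]
opening: 0.0431
```

Request:
carry_out --deltas "0 0 0 0 0.15 0;0 0 0 0 0.15 0;0 0 0 0 0.07 0;0 0 0 0 0 0;0 0 0 0 0 0"

```text
time_s: 6.95
position: [0.3816, -0.1245, 0.1687]
tcp_rot: [-1.571, -0.0, -0.345]
contact_force: [0.4, 0.0, -0.5]
opening: 0.0426
```

```bash
python3 - <<'E'
from h import *
where(); go([-180,3],0.172,T[2]-np.pi/2)
c=cam('top'); im=env.capture('top')
a=rect(c,im,T,0.072,(-190,10),(-90,110),2)
c=cam('wrist'); im=env.capture('wrist'); cv2.imwrite('pics/w3.png',im)
b=rect(c,im,T,0.072,(-190,10),(-90,110),2)
cv2.imwrite('pics/c3.png',np.hstack([a,b]))
E
```

```text
t 6.95 panel mm [-192.4  112.3] z 0.1687 yaw-panel -1.565 F [ 0.4  0.  -0.5] open 0.0426 q [-0.64 -0.54 -0.57  1.53  0.    1.27]
tool xyz shift mm [109.3  -3.3  11.7] turn y 0.006
```

View pics/c3.png

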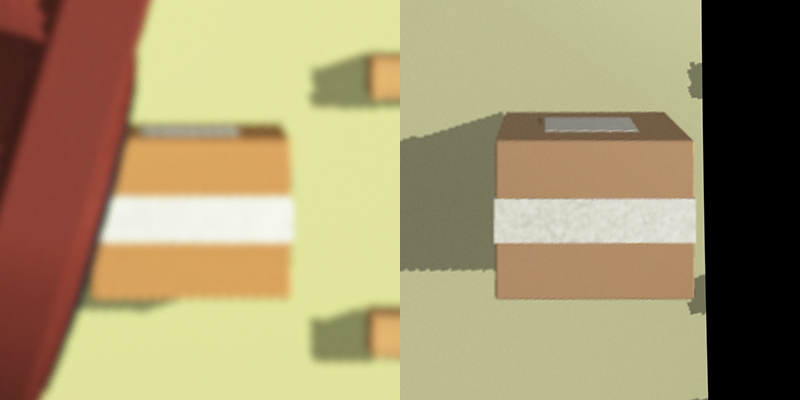

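The carton is now square to the lane. It spans rows 140–299 and columns 497–693, which is panel x≈-92.5, y≈0.5, yaw≈0. Next is the push from behind.

Request:
carry_out --deltas "0.037 0 0.004 0 0.006 0;0.037 0 0.004 0 0 0;0.0375 0 0.004 0 0 0;0 0.045 0 0 0 0;0 0.05 0 0 0 0;0 0.05 0 0 0 0;0 0 0 0 0 0;0 0 0 0 0 0"

```text
time_s: 7.85
position: [0.49, -0.1516, 0.0242]
tcp_rot: [-1.57, 0.001, -0.353]
contact_force: [0.5, -0.1, 0.5]
opening: 0.043
```

```bash
python3 - <<'E'
from h import *
where(); go([-180,0.5],0.024,T[2]-np.pi/2); go([62,0],0.024,T[2]-np.pi/2)
E
```

```text
t 7.85 panel mm [-180.5    1.2] z 0.0242 yaw-panel -1.573 F [ 0.5 -0.1  0.5] open 0.043 q [-0.56 -0.09 -0.48  1.18  0.    1.37]
tool xyz shift mm [0.7 0.2 0.5] turn y -0.002
tool xyz shift mm [7.000e-01 2.000e-01 2.425e+02] turn y -0.002
```

Request:
carry_out --deltas "0.0005 0 0.006 0 0 0;0 0 0.006 0 0 0;0 0 0.004 0 0 0;0 0 0.004 0 0 0;0 0 0.007 0 0 0;0 0 0.007 0 0 0;0 0 0.006 0 0 0;0 0 0 0 0 0"

```text
time_s: 8.65
position: [0.5049, -0.1136, 0.0236]
tcp_rot: [-1.57, 0.0, -0.353]
contact_force: [-0.5, -0.1, -1.3]
opening: 0.0426
```

```bash
python3 - <<'E'
from h import *
where(); c=cam('top'); im=env.capture('top')
a=rect(c,im,T,0.072,(-160,40),(-90,110),2)
c=cam('wrist'); im=env.capture('wrist')
b=rect(c,im,T,0.072,(-160,40),(-90,110),2)
cv2.imwrite('pics/c4.png',np.hstack([a,b]))
E
```

```text
t 8.65 panel mm [-139.7    0.3] z 0.0236 yaw-panel -1.573 F [-0.5 -0.1 -1.3] open 0.0426 q [-0.47 -0.08 -0.46  1.18  0.    1.45]
```

View pics/c4.png

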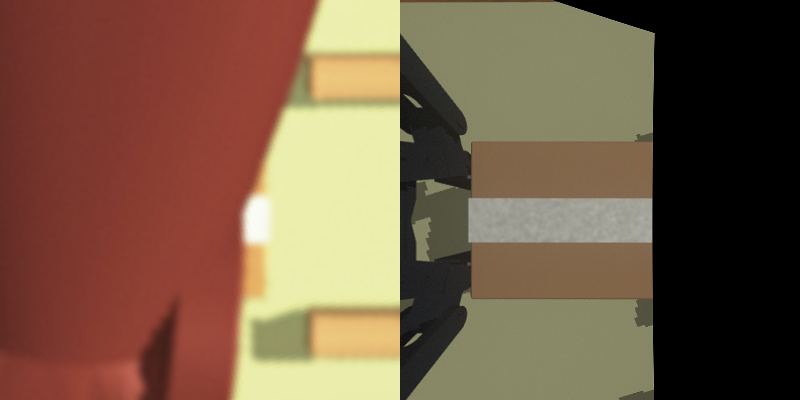

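The carton is straight: rows 141–298 give y≈0.2, and its back edge is at x≈-125. I'll keep pushing; about 205 mm remain.

Request:
carry_out --deltas "0 0 0.005 0 0 0;0 0 0.008 0 0 0;0 0 0.008 0 0 0;0 0 0.008 0 0 0;0 0 0.008 0 0 0;0 0 0.008 0 0 0;0 0 0.008 0 0 0;0 0 0.005 0 0 0"

```text
time_s: 9.55
position: [0.525, -0.0593, 0.0237]
tcp_rot: [-1.571, 0.0, -0.354]
contact_force: [-0.5, -1.7, 0.0]
opening: 0.043
```

Request:
carry_out --deltas "0 0 0.005 0 0 0;0 0 0.008 0 0 0;0 0 0.008 0 0 0;0 0 0.008 0 0 0;0 0 0.008 0 0 0;0 0 0.008 0 0 0;0 0 0.005 0 0 0;0 0 0 0 0 0"

```text
time_s: 10.35
position: [0.5424, -0.0124, 0.0238]
tcp_rot: [-1.57, -0.0, -0.353]
contact_force: [0.5, -0.5, 0.7]
opening: 0.0428
```

```bash
python3 - <<'E'
from h import *
where(); c=cam('top'); im=env.capture('top')
a=rect(c,im,T,0.072,(-60,140),(-90,110),2)
c=cam('wrist'); im=env.capture('wrist')
b=rect(c,im,T,0.072,(-60,140),(-90,110),2)
cv2.imwrite('pics/c5.png',np.hstack([a,b]))
E
```

```text
t 10.35 panel mm [-31.8  -0.1] z 0.0238 yaw-panel -1.573 F [ 0.5 -0.5  0.7] open 0.0428 q [-0.26  0.   -0.39  1.18  0.    1.66]
```

View pics/c5.png

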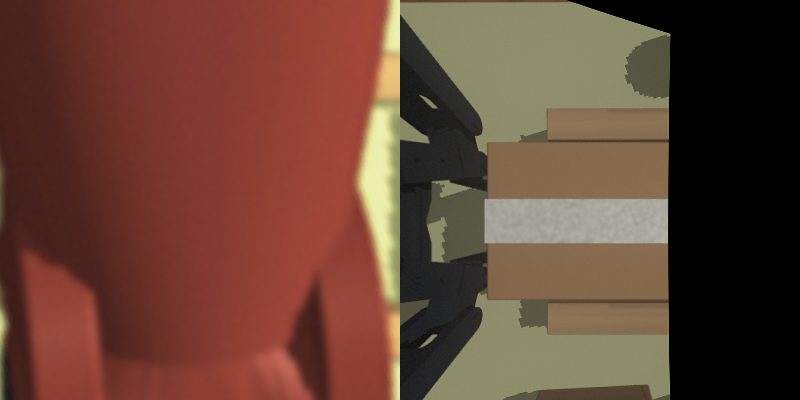

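The carton is entering the lane at y≈-0.2 (rows 142–299) with about 16 mm clear on each side. I'll back off a little and raise the fingertips to strip-top height for margin, then continue.

Request:
carry_out --deltas "0 0 -0.008 0 0 0;0 -0.012 0 0 0 0;0 0 0 0 0 0;0 0 0.005 0 0 0;0 0 0.004 0 0 0;0 0 0.007 0 0 0;0 0 0.008 0 0 0;0 0 0.008 0 0 0"

```text
time_s: 11.25
position: [0.5507, 0.01, 0.0356]
tcp_rot: [-1.571, 0.0, -0.354]
contact_force: [-1.8, -2.0, 1.2]
opening: 0.0431
```

Request:
carry_out --deltas "0 0 0.008 0 0 0;0 0 0.008 0 0 0;0 0 0.008 0 0 0;0 0 0.008 0 0 0;0 0 0.008 0 0 0;0 0 0.008 0 0 0;0 0 0.005 0 0 0;0 0 0 0 0 0"

```text
time_s: 12.05
position: [0.5691, 0.0598, 0.0357]
tcp_rot: [-1.57, 0.0, -0.353]
contact_force: [0.7, -0.0, -0.3]
opening: 0.0426
```

```bash
python3 - <<'E'
from h import *
where(); c=cam('wrist'); im=env.capture('wrist')
g=rect(c,im,T,0.072,(0,200),(-70,70),4); cv2.imwrite('pics/c6.png',g)
E
```

```text
t 12.05 panel mm [45.2 -0.3] z 0.0357 yaw-panel -1.573 F [ 0.7 -0.  -0.3] open 0.0426 q [-0.12  0.08 -0.29  1.2   0.    1.8 ]
```

View pics/c6.png

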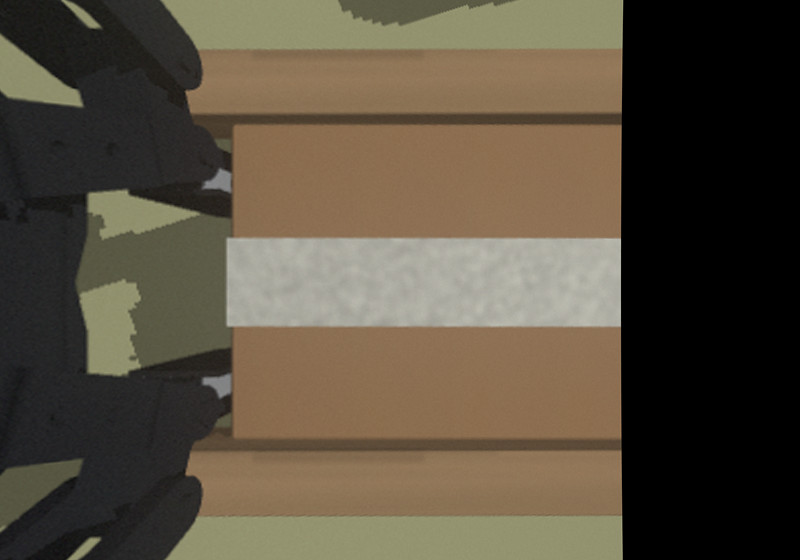

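The back edge is at x≈58 and centred (rows 124–439), so about 21.5 mm remain. I'll creep the rest.

Request:
carry_out --deltas "0 0 0.004 0 0 0;0 0 0.005 0 0 0;0 0 0.005 0 0 0;0 0 0.003 0 0 0;0 0 0.0015 0 0 0;0 0 0 0 0 0"

```text
time_s: 12.7
position: [0.5754, 0.0767, 0.0358]
tcp_rot: [-1.57, -0.0, -0.354]
contact_force: [-0.4, -0.2, 0.1]
opening: 0.043
```

Request:
carry_out --deltas "0 0 0.001 0 0 0;0 0 0 0 0 0"

```text
time_s: 12.9
position: [0.5756, 0.0773, 0.0358]
tcp_rot: [-1.571, -0.0, -0.354]
contact_force: [-0.9, -0.9, -0.6]
opening: 0.0429
```

Request:
carry_out --deltas "0 0 0.001 0 0 0;0 0 0 0 0 0"

```text
time_s: 13.1
position: [0.576, 0.0782, 0.0358]
tcp_rot: [-1.571, -0.0, -0.354]
contact_force: [-0.2, -1.8, 0.1]
opening: 0.0423
```

```bash
python3 - <<'E'
from h import *
where(); c=cam('wrist'); im=env.capture('wrist')
g=rect(c,im,T,0.072,(40,200),(-70,70),4)
hsv=cv2.cvtColor(g,cv2.COLOR_BGR2HSV)
for y in (22,30,-20,-28): # column where dark/grey gives way to carton
    r=g[int((70-y)*4)-2:int((70-y)*4)+2].mean(0).astype(int); d=np.abs(np.diff(r[:,2])); k=np.argsort(-d[100:220])[:4]+100; print(y,40+k/4)
cv2.imwrite('pics/c7.png',g)
E
```

```text
t 13.1 panel mm [64.8 -0.5] z 0.0358 yaw-panel -1.574 F [-0.2 -1.8  0.1] open 0.0423 q [-0.09  0.11 -0.26  1.21  0.    1.83]
22 [77.25 77.5  77.   75.  ]
30 [77.   77.25 76.75 77.5 ]
-20 [76.75 77.25 77.   76.5 ]
-28 [73.5  73.75 73.25 73.  ]
```

Request:
carry_out --deltas "0 0 0.001 0 0 0;0 0 0 0 0 0"

```text
time_s: 13.35
position: [0.5764, 0.0792, 0.0358]
tcp_rot: [-1.571, -0.0, -0.354]
contact_force: [-0.8, -2.9, 0.4]
opening: 0.0424
```

Request:
carry_out --deltas "0 0 0.001 0 0 0;0 0 0 0 0 0"

```text
time_s: 13.55
position: [0.5767, 0.0802, 0.0358]
tcp_rot: [-1.571, -0.0, -0.354]
contact_force: [-0.4, -2.0, 0.1]
opening: 0.0426
```

Request:
carry_out --deltas "0 0 0.0005 0 0 0;0 0 0 0 0 0"

```text
time_s: 13.75
position: [0.5769, 0.0806, 0.0358]
tcp_rot: [-1.571, -0.0, -0.354]
contact_force: [-0.4, -1.0, 0.3]
opening: 0.0433
```

Request:
carry_out --deltas "0 0 0.0005 0 0 0;0 0 0 0 0 0"

```text
time_s: 13.95
position: [0.577, 0.0811, 0.0358]
tcp_rot: [-1.571, -0.0, -0.354]
contact_force: [-0.6, -1.4, 1.4]
opening: 0.0426
```

Request:
carry_out --deltas "0 0 0.0005 0 0 0;0 0 0 0 0 0"

```text
time_s: 14.15
position: [0.5772, 0.0815, 0.0358]
tcp_rot: [-1.571, -0.0, -0.354]
contact_force: [-0.9, -1.6, 1.0]
opening: 0.0426
```

```bash
python3 - <<'E'
from h import *
where(); c=cam('wrist'); im=env.capture('wrist'); print(env.read_state()['contact_force'])
g=rect(c,im,T,0.072,(40,200),(-70,70),4)
for y in (22,30,-20): 
    r=g[int((70-y)*4)-2:int((70-y)*4)+2].mean(0).astype(int); d=np.abs(np.diff(r[:,2])); k=np.argsort(-d[100:220])[:4]+100; print(y,40+k/4)
E
```

```text
t 14.15 panel mm [68.4 -0.5] z 0.0358 yaw-panel -1.574 F [-0.9 -1.6  1. ] open 0.0426 q [-0.08  0.11 -0.25  1.21  0.    1.84]
[-1.34374126 -1.30312378  0.19234506]
22 [81.   80.75 81.25 78.75]
30 [80.5  80.75 81.   80.25]
-20 [80.75 80.5  80.25 81.  ]
```

Request:
carry_out --deltas "0 0 0.0005 0 0 0;0 0 0 0 0 0"

```text
time_s: 14.4
position: [0.5774, 0.082, 0.0357]
tcp_rot: [-1.571, -0.0, -0.354]
contact_force: [-0.2, -2.5, 2.4]
opening: 0.0424
```

Request:
carry_out --deltas "0 0 0.0005 0 0 0;0 0 0 0 0 0"

```text
time_s: 14.6
position: [0.5775, 0.0825, 0.0357]
tcp_rot: [-1.571, -0.0, -0.354]
contact_force: [-0.8, -2.4, 1.2]
opening: 0.043
```

Request:
carry_out --deltas "0 0 0.0005 0 0 0;0 0 0 0 0 0"

```text
time_s: 14.8
position: [0.5777, 0.083, 0.0357]
tcp_rot: [-1.571, -0.0, -0.354]
contact_force: [-0.8, -2.4, 2.5]
opening: 0.0427
```

The force is still small, but an upward component is appearing, so I'll look before pressing further.

```bash
python3 - <<'E'
from h import *
where(); c=cam('wrist'); im=env.capture('wrist')
F=[]
for _ in range(6): F.append(env.read_state()['contact_force']); env.capture('wrist')
print(np.mean(F,0))
g=rect(c,im,T,0.072,(20,200),(-70,70),2)
s=rect(cam('scene'),env.capture('scene'),T,0.037,(40,240),(-90,90),2)
s=cv2.resize(s,None,fx=1.1,fy=1.1)
H=max(g.shape[0],s.shape[0]); pad=lambda i:cv2.copyMakeBorder(i,0,H-i.shape[0],0,0,0)
cv2.imwrite('pics/c8.png',np.hstack([pad(g),pad(s)]))
E
```

```text
t 14.8 panel mm [69.9 -0.5] z 0.0357 yaw-panel -1.574 F [-0.8 -2.4  2.5] open 0.0427 q [-0.08  0.11 -0.25  1.21  0.    1.84]
[-0.58455646 -1.69991416  1.12602837]
```

View pics/c8.png

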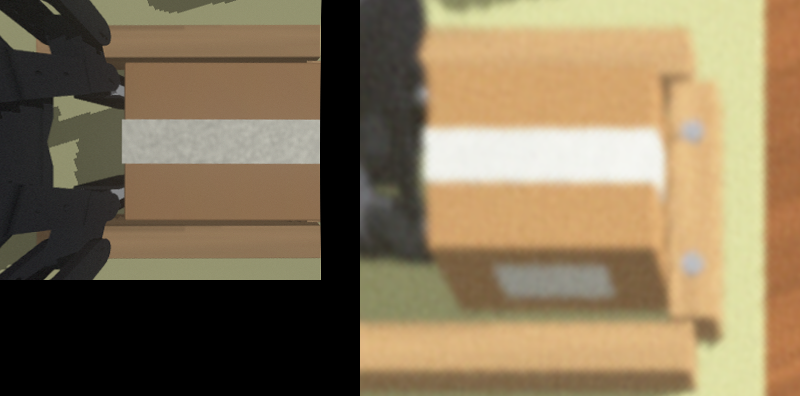

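Both views show the carton flat, centred and at the block, with at most a mm or two left. The mean force of about 1.8 N is only sliding friction. A few more half-millimetre steps to feel the block.

Request:
carry_out --deltas "0 0 0.0005 0 0 0;0 0 0 0 0 0"

```text
time_s: 15.4
position: [0.5778, 0.0833, 0.0357]
tcp_rot: [-1.571, -0.0, -0.354]
contact_force: [-0.6, -2.8, 1.9]
opening: 0.0424
```

Request:
carry_out --deltas "0 0 0.0005 0 0 0;0 0 0 0 0 0"

```text
time_s: 15.6
position: [0.5779, 0.0834, 0.0357]
tcp_rot: [-1.572, 0.0, -0.354]
contact_force: [-1.7, -5.8, 2.1]
opening: 0.0428
```

Request:
carry_out --deltas "0 0 0.0005 0 0 0;0 0 0 0 0 0"

```text
time_s: 15.8
position: [0.578, 0.0833, 0.0357]
tcp_rot: [-1.573, -0.0, -0.354]
contact_force: [-2.8, -7.7, 2.7]
opening: 0.0424
```

The force rose to about 8 N and the TCP stopped moving, so the carton is against the block. I'll back away along the lane, then go up.

Request:
carry_out --deltas "0 0 -0.003 0 0 0;0 0 -0.007 0 0 0;0 0 -0.015 0 0 0;0 0 -0.02 0 0 0;0 -0.04 -0.02 0 0 0;0 -0.05 -0.03 0 0 0;0 -0.05 -0.05 0 0 0;0 0 -0.05 0 0 0"

```text
time_s: 16.6
position: [0.519, -0.0826, 0.1597]
tcp_rot: [-1.571, -0.009, -0.352]
contact_force: [2.2, -1.1, -0.4]
opening: 0.0428
```

Request:
carry_out --deltas "0 0 -0.05 0 0 0;0 0 -0.05 0 0 0;0 0 -0.05 0 0 0;0 0 0 0 0 0;0 0 0 0 0 0"

```text
time_s: 17.1
position: [0.4641, -0.2229, 0.1538]
tcp_rot: [-1.57, 0.0, -0.357]
contact_force: [0.9, 0.7, 0.6]
opening: 0.0428
```

```bash
python3 - <<'E'
from h import *
where(); im=env.capture('top'); c=cam('top')
a=rect(c,im,T,0.072,(-10,210),(-130,130),2)
old=cv2.imread('pics/top0.png'); b=rect(c,im,T,0.037,(-40,220),(-150,150),1.3); d=rect(c,old,T,0.037,(-40,220),(-150,150),1.3)
cv2.imwrite('pics/c9.png',np.hstack([a[:520],cv2.copyMakeBorder(np.vstack([b[:260],d[:260]])[:520,:],0,0,0,0,0)])[:, :800])
E
```

```text
t 17.1 panel mm [-256.3    1. ] z 0.1538 yaw-panel -1.577 F [0.9 0.7 0.6] open 0.0428 q [-0.7  -0.16 -0.3   1.43  0.    1.23]
```

View pics/c9.png

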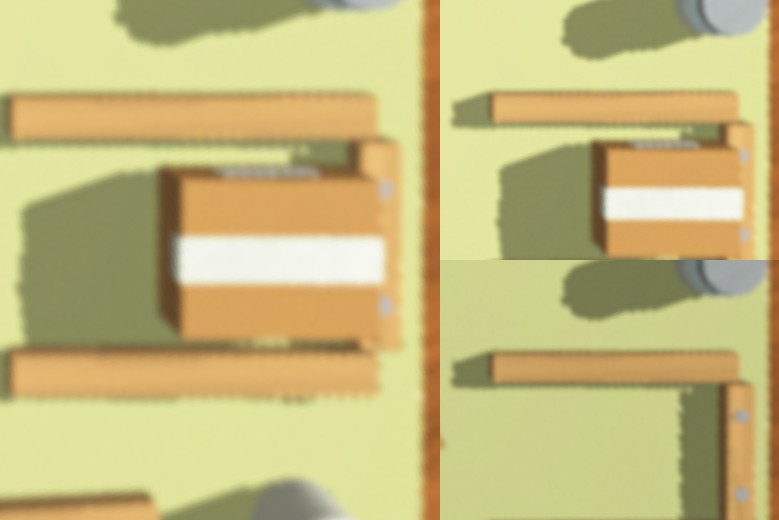

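The carton spans x≈81–180.5 mm (columns 182–381) and y≈+41 to -40 (rows 178–340), so it is home, centred and square. The jar is in the same place as before and the robot is clear.

```bash
python3 -c "
from bench import env
env.close_job()"
```

```text
the job is handed in; nothing more can be done
```

The carton is home against the cross block, the robot has backed away, and the job is handed in at about 17 s of the 72 s allowed. No verdict was reported.

**What I did:** I found the panel and carton in the top view. The carton started at about panel x = -98 mm, y = +35 mm, turned 17°. I pushed its left side with both fingers to centre and square it. Then I pushed it from behind down the lane, creeping the last few mm until the force rose to about 8 N against the block.

**Last checks:**
- **Carton position:** the final top view puts it at about x = 130.5 mm, y = +0.5 mm, with no visible turn. It looks flat. The measurement is good to about 2 mm.
- **Strips:** the carton kept about 16 mm from each strip. I raised the fingertips to about strip-top height inside the lane, and saw no contact in the images or the forces.
- **Jar, bottle and offcut:** the jar is visibly where it began. I only saw parts of the bottle and offcut in the last view and did not measure them, but the arm never worked near them.
- **Unexplained reading:** near the end the force showed an upward 1–2.5 N while creeping. I checked by picture and saw no tipping.

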